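# Find the softest seat spring and mark it

### The arm

A 6-joint arm with a two-finger parallel gripper is mounted at the origin on the work surface. World frame = base frame: x ahead of the robot, y to its left, z up, the work surface at z = 0. Lengths are in mm, angles in rad, forces in N, time in s.
With the tool pointing down it reaches from about 350 to 875 mm from the base axis. Payload 4.2 kg.
Tool frame: the origin (TCP) lies midway between the tips of the shut fingers; the grasp point (between the pads) lies 19 mm behind it; x points along the fingers, y is the direction in which the jaws open and shut, and the axes are right-handed (so a half turn about x gives the same grasp; the last joint's range is limited). The gripper opens to 85 mm and grips with 20 to 120 N. Pads are 22 mm wide; open, the fingers measure 114 mm over their backs; the gripper's body (76 mm by 85 mm) begins 54 mm behind the grasp point. The pads swing forward as they close: fully open they stand 13 mm farther back than shut.
Start: joints at [1.372, 0.385, 0.008, 0, -1.194, -0.259], TCP at [276.201, 560.636, 231.312] pointing down, gripper open.
Joint ranges: [-3.14, 3.14], [-1.21, 2.06], [-1.07, 1.41], [-3.16, 2.05], [-2.99, -0.16], [-3.1, 3.1]. Speed limits (rad/s): [2.79, 2.79, 3.14, 3.14, 3.14, 3.14].

### API

Orientations are given as a unit quaternion [x, y, z, w].
In Python, from bench import readout, imaging, arm gives the robot as it stands.
- The arm moves only by the tool arm_command, never from a script. Its argument "increments" is a list of rows, each a list of 3 entries, a list of its own where there are three numbers: the turn, a rotation vector about the world's x, y, z in degrees, then the shift along the world's x, y, z in mm, then the closure, from 0 (fully open) to 1 (shut). In form: [[[ax, ay, az], [tx, ty, tz], fingers], ...]. A call has exactly 5 rows; each row is the pose to reach, as a shift and turn from the pose measured when the call began; what a row does not reach only later rows make up. A row lasts 1/10 s, in which the tool goes at most 50 mm and 8.59 degrees, less where a joint would pass 70% of its speed; a pose out of reach is approached as far as the arm can. A call with a gripper value outside its range is refused whole. The fingers move at their own pace and stop on an object; the grip force is fixed at half the most. Time passes only in rows, so rows that repeat a pose let the fingers close, or fill a call up. It gives the time, the measured TCP pose, the force and the opening at its end, in the units of the state.
- readout.read_state(): the state, without advancing time (a new reading comes with each control period).
- imaging.get_image(name): name is "scene" or "side" or "wrist"; returns (picture, depth): 480x640x3 uint8, blue, green, red; 480x640 float32, mm along the optical axis (not along the pixel's ray), 0 where there is no reading.
- imaging.camera_info(name): a dict with "vfov" (degrees; the focal length in pixels is half the picture's height over the tangent of half this angle, whatever the lens; pixels are square), "cx", "cy" (the principal point, pixels), "D" ([k1, k2, p1, p2, k3] as OpenCV has them; the pictures are not rectified), "eye" and "rotation" of the camera in the world; the wrist camera has in their place "T_tool_cam" (4x4, takes a point from camera to tool coordinates, whose origin is the TCP and whose axes are the tool frame's). Camera axes: x right, y down, z forward; pixel columns grow to the right and rows downward; lengths in mm; the calibration is good to about 2 mm. A picture is of the moment at which its call begins: read the wrist's pose just before it. camera_info takes no time and is no camera call.
- arm.job_done(): hands the job in, once; it reports no verdict.
The state is a dict: "clock": time; "joints": joint angles; "joint_vel": joint speeds; "joint_efforts": joint torques, N m; "position": TCP position; "ee_rot": TCP orientation; "contact_force": force on the tool from outside, world axes, zero at the start; "wrist_torque": the same for the moment, N m; "gripper_width": finger opening in mm.
Only numpy, scipy, OpenCV 4.12 (cv2) and the standard library are available. Lean on these libraries where they do the work, as an engineer would, in place of code of your own. Each camera call takes 0.05 s, during which the arm holds its last target. There are 200 camera calls.

### The job

Three leather-topped seat springs stand on the test board: with the fingertips, press each pad down by about a centimetre to feel which is the softest. When all three have been pressed, push the tag beside the softest pad fully down to mark it, and leave the other two tags up. Nothing is to be gripped or picked up, and the loose things on the board and around it stay where they are.

Things in the scene. Friction and masses are not known exactly. Their poses are not given: they have to be found in the camera images.
- board: fixed plywood test board, 190 x 480 x 18 mm; origin at the centre of its underside, x away from the robot, y towards its left, z up. Three stands that look exactly alike are screwed on it in a row along y, 150 mm apart. Each has a round leather-topped pad on a coil spring (the nearer to the robot) and, 75 mm farther along the board's x, a flat steel tag in a guide block. A pad and the tag beside it on the same stand belong together
- left_pad (a point): point fixed to the board: centre of the left (board y +150 mm) pad's top while it is not pressed, 80 mm above the table. The pad is 63 mm across, goes straight down at most 18 mm against its spring and comes back when let go. The three springs have a preload under 1 N and rates of some 300 to 1000 N/m that cannot be seen; the softest is less than half as stiff as either other. This point does not go down with it; axes as the board's
- left_tag (a point): point fixed to the board: centre of the left (board y +150 mm) stand's tag top while the tag is up, 72 mm above the table. The tag's top is 18 mm (board x) x 30 mm (board y), goes straight down 14 mm to its stop with about 4 N of friction, and stays where it is left. This point does not go down with it; axes as the board's
- middle_pad (a point): point fixed to the board: centre of the middle pad's top while it is not pressed, 80 mm above the table. The pad is 63 mm across, goes straight down at most 18 mm against its spring and comes back when let go. The three springs have a preload under 1 N and rates of some 300 to 1000 N/m that cannot be seen; the softest is less than half as stiff as either other. This point does not go down with it; axes as the board's
- middle_tag (a point): point fixed to the board: centre of the middle stand's tag top while the tag is up, 72 mm above the table. The tag's top is 18 mm (board x) x 30 mm (board y), goes straight down 14 mm to its stop with about 4 N of friction, and stays where it is left. This point does not go down with it; axes as the board's
- right_pad (a point): point fixed to the board: centre of the right (board y -150 mm) pad's top while it is not pressed, 80 mm above the table. The pad is 63 mm across, goes straight down at most 18 mm against its spring and comes back when let go. The three springs have a preload under 1 N and rates of some 300 to 1000 N/m that cannot be seen; the softest is less than half as stiff as either other. This point does not go down with it; axes as the board's
- right_tag (a point): point fixed to the board: centre of the right (board y -150 mm) stand's tag top while the tag is up, 72 mm above the table. The tag's top is 18 mm (board x) x 30 mm (board y), goes straight down 14 mm to its stop with about 4 N of friction, and stays where it is left. This point does not go down with it; axes as the board's
- collar_left (a joint): how far the brass collar (12 mm across) beside the left pad has been driven down its gauge rod, m: 0 at the start. A small ear on the board +y edge of the pad meets it after 2 mm of pad travel and drives it down (0.7 N of friction); it stays at the deepest place, so it records the left pad's travel less 2 mm
- collar_middle (a joint): how far the brass collar (12 mm across) beside the middle pad has been driven down its gauge rod, m: 0 at the start. A small ear on the board +y edge of the pad meets it after 2 mm of pad travel and drives it down (0.7 N of friction); it stays at the deepest place, so it records the middle pad's travel less 2 mm
- collar_right (a joint): how far the brass collar (12 mm across) beside the right pad has been driven down its gauge rod, m: 0 at the start. A small ear on the board +y edge of the pad meets it after 2 mm of pad travel and drives it down (0.7 N of friction); it stays at the deepest place, so it records the right pad's travel less 2 mm
- tag_p (a joint): how far the tag is pushed down, m, on the stand of letter p (which of the three places it stands at is drawn anew each time and not told; the letter is not an order): 0 up, 0.014 fully down
- tag_q (a joint): how far the tag is pushed down, m, on the stand of letter q (which of the three places it stands at is drawn anew each time and not told; the letter is not an order): 0 up, 0.014 fully down
- tag_r (a joint): how far the tag is pushed down, m, on the stand of letter r (which of the three places it stands at is drawn anew each time and not told; the letter is not an order): 0 up, 0.014 fully down
- burnisher: bystander, loose: dark turned-wood edge burnisher, 28 mm across, 44 mm tall, stands on the board between two stands; origin at its underside
- weight: bystander, loose: brass knob-topped weight, 32 mm across, 36 mm tall, stands on the board between two stands; origin at its underside
- jar: bystander, loose: glass jar with red lid, 54 mm across, 75 mm tall, beyond the board; origin at its underside
- pot: bystander, loose: small glass pot with white lid, 48 mm across, 60 mm tall, beyond the board; origin at its underside
- awl: bystander, loose: awl lying on the right of the board, 160 mm long, under 40 mm high; origin about its middle
- mallet: bystander, loose: hammer lying on the left of the board, 240 mm long, under 50 mm high; origin about its middle
- clamp: bystander, loose: black and blue edge clamp on the right of the board, 75 x 50 x 30 mm; origin at its underside

How it is judged:
By the outcome, as a careful person would: the job done as asked, in the order asked, and still so for the second after the job is handed in, with the robot touching nothing.
It also fails if it takes over 48 s, if anything falls off the work surface, if the arm or the gripper's body presses on something with over 40 N, if the wrist force passes 120 N, or if a joint passes its speed limit or range.

## Working session

There is one attempt and no reset: what is moved stays moved. The work goes in short steps, Python scripts to look and compute and a tool call to move; the robot and the scene stay as the last step left them, time stands still between calls to the robot, and variables do not carry over. Pictures are saved under pics/ and viewed, about 8 in all and at most 12, crops included, and the job is handed in when it is done.

Besides the shell and the picture viewer there is one more tool, called after "Emit:" by a JSON object that holds its "op" and its "data", one argument or row to a line. arm_command: Moves the arm, as the interface text tells. Its arguments: {"type":"object","properties":{"increments":{"type":"array","items":{"type":"array"}}},"required":["increments"]}

```bash
mkdir -p pics; cat > h.py <<'E'
import numpy as np,cv2
from bench import readout,imaging
from scipy.spatial.transform import Rotation as R
def snap(n,f):
    s=readout.read_state(); im,d=imaging.get_image(n); cv2.imwrite(f'pics/{f}.png',im); np.save(f'pics/{f}.npy',d)
    return s,im,d
def cam(n,s=None):
    c=imaging.camera_info(n); f=240/np.tan(np.radians(c['vfov'])/2)
    K=np.array([[f,0,c['cx']],[0,f,c['cy']],[0,0,1.]]); D=np.array(c['D'],float)
    if n=='wrist':
        T=np.eye(4);T[:3,:3]=R.from_quat(s['ee_rot']).as_matrix();T[:3,3]=s['position'];T=T@np.array(c['T_tool_cam'])
        return K,D,T[:3,3],T[:3,:3]
    return K,D,np.array(c['eye']),np.array(c['rotation'])
def rays(uv,C):
    K,D,e,Rm=C
    p=cv2.undistortPoints(np.array(uv,float).reshape(-1,1,2),K,D)[:,0]
    return e,np.c_[p,np.ones(len(p))]@Rm.T
def onz(uv,C,z):
    e,r=rays(uv,C); return e+r*((z-e[2])/r[:,2])[:,None]
def withd(uv,C,d):
    e,r=rays(uv,C); return np.array([e+r[i]*d[int(v),int(u)] for i,(u,v) in enumerate(uv)])
E
python3 - <<'E'
from h import *
s,a,_=snap('scene','s0');_,b,_=snap('side','d0');
print(s)
for n in('scene','side','wrist'):print(imaging.camera_info(n))
E
```

```text
{'clock': 0.0, 'joints': array([ 1.37157922e+00,  3.85572175e-01,  6.61266283e-03, -5.23285738e-04,
       -1.19398678e+00, -2.58615341e-01]), 'joint_vel': array([-5.97809122e-04, -2.61060948e-03,  1.33124593e-03, -8.80620417e-05,
       -5.46452258e-04, -8.65157813e-05]), 'joint_efforts': array([-3.97905260e-04, -3.92289877e+01,  1.88394517e+01,  4.18602750e+00,
       -4.77122376e-03,  1.02427762e-05]), 'position': array([275.96200578, 560.11996451, 230.20339617]), 'ee_rot': array([-0.6884952 ,  0.16128947,  0.68879381,  0.15975968]), 'contact_force': array([ 0.27024574, -0.06748542,  0.49678049]), 'wrist_torque': array([ 0.03688999,  0.009628  , -0.03314797]), 'gripper_width': 85.45714560645686}
{'vfov': 52.17270475913173, 'cx': 318.68099478682495, 'cy': 242.03730891462772, 'D': array([-0.10995637,  0.        ,  0.        ,  0.        ,  0.        ]), 'eye': array([1014.63124686, -740.31061275, 1286.79715071]), 'rotation': array([ 0.92407729,  0.23422538, -0.07192773, -0.29333605])}
{'vfov': 46.1853399895296, 'cx': 319.81912990502866, 'cy': 231.48166010202524, 'D': array([-0.15090138,  0.        ,  0.        ,  0.        ,  0.        ]), 'eye': array([  231.71501582, -1046.91219798,   971.47357579]), 'rotation': array([ 0.88900843, -0.14627235,  0.06690213, -0.42871029])}
{'vfov': 61.50380700636325, 'cx': 327.4714508398772, 'cy': 237.54142299857452, 'D': array([-0.00279475,  0.        ,  0.        ,  0.        ,  0.        ]), 'T_tool_cam': array([[-1.03626684e-03, -3.28334412e-01,  9.44560977e-01,
        -1.43046083e+02],
       [ 9.99999093e-01,  4.71956625e-04,  1.26114198e-03,
         1.77166783e-01],
       [-8.59868122e-04,  9.44561428e-01,  3.28333625e-01,
        -8.51859490e+01],
       [ 0.00000000e+00,  0.00000000e+00,  0.00000000e+00,
         1.00000000e+00]])}
```

View pics/s0.png

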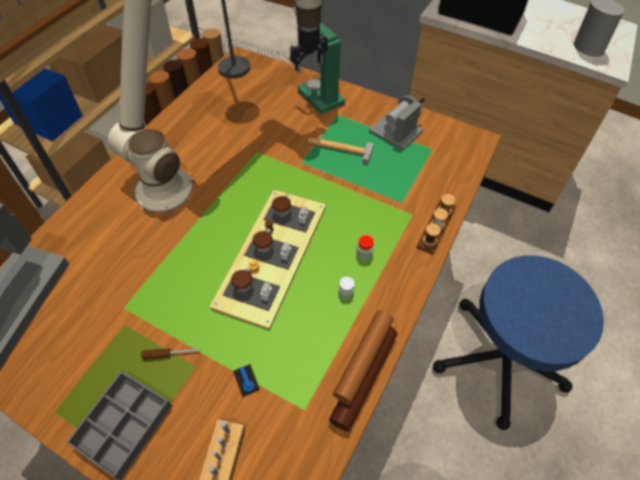

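View pics/d0.png

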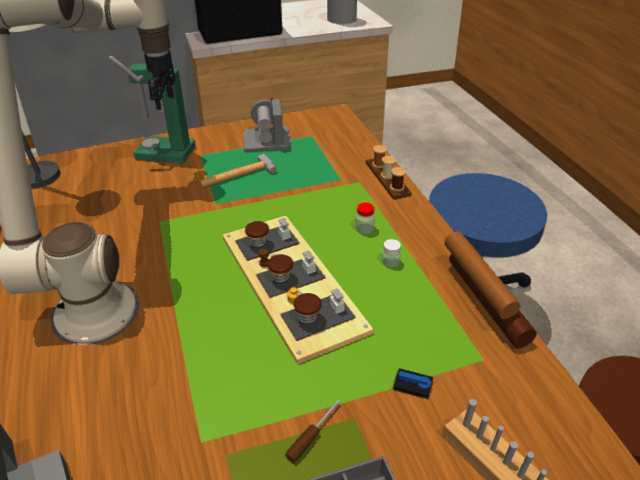

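The scene view shows the board with pads at about (282,203), (262,240) and (241,279). In the side view they are at about (257,230), (280,265) and (307,304). The tags are the grey pieces beyond the pads. The burnisher and weight stand between the stands.

```bash
sed -i "s/np.array(c\['rotation'\])/R.from_quat(c['rotation']).as_matrix()/" h.py
python3 - <<'E'
from h import *
P={'scene':('s0',[(282,203),(262,240),(241,279)]),'side':('d0',[(257,230),(280,265),(307,304)])}
rs={}
for n,(f,pts) in P.items():
    im=cv2.imread(f'pics/{f}.png'); d=np.load(f'pics/{f}.npy');C=cam(n)
    h=cv2.cvtColor(im,cv2.COLOR_BGR2HSV)
    b,g,r=[im[...,i].astype(int) for i in range(3)]
    m=((h[...,2]<130)&(r>g*1.5)&(r>35)).astype(np.uint8)
    nl,L,st,ce=cv2.connectedComponentsWithStats(m)
    out=[]
    for u,v in pts:
        l=L[v,u]; ys,xs=np.where(L==l); P3=withd(np.c_[xs,ys],C,d)
        top=np.abs(P3[:,2]-80)<6
        c=np.array([xs[top].mean(),ys[top].mean()]) if top.any() else ce[l]
        out.append(c); print(n,l,st[l],c,'z med',np.median(P3[:,2]).round(1),'n',top.sum(),'on80',onz([c],C,80)[0].round(1),'d',P3[top].mean(0).round(1))
    rs[n]=rays(out,C)
for i in range(3):
    e1,a=rs['scene'];e2,b=rs['side']
    A=np.c_[a[i],-b[i]];t=np.linalg.lstsq(A,e2-e1,rcond=None)[0]
    p,q=e1+a[i]*t[0],e2+b[i]*t[1];print('tri',((p+q)/2).round(1),np.linalg.norm(p-q).round(1))
im=cv2.imread('pics/d0.png')[205:365,215:385];im2=cv2.imread('pics/s0.png')[180:340,200:340]
cv2.imwrite('pics/c0.png',np.hstack([cv2.resize(im,(400,376),interpolation=2),cv2.resize(im2,(329,376),interpolation=2)]))
E
```

```text
scene 38 [273 197  17  14 191] [281.0923913  203.71195652] z med 79.8 n 184 on80 [439.2  84.5  80. ] d [439.   84.8  79.7]
scene 42 [253 232  19  16 230] [262.22566372 239.45132743] z med 79.1 n 226 on80 [461. -63.  80.] d [460.7 -62.6  79.3]
scene 50 [232 271  20  17 271] [241.43579767 279.03501946] z med 80.7 n 257 on80 [ 482.7 -209.7   80. ] d [ 482.9 -209.9   80.6]
side 35 [246 222  23  16 297] [256.33744856 228.40329218] z med 77.4 n 243 on80 [431.1  80.   80. ] d [431.6  82.8  77.9]
side 53 [259 249  34  25 504] [279.54740061 262.78593272] z med 76.4 n 327 on80 [452.6 -67.1  80. ] d [453.2 -64.6  77.9]
side 61 [293 294  28  21 468] [306.6723301  303.05097087] z med 77.4 n 412 on80 [ 473.8 -214.7   80. ] d [ 474.4 -212.4   77.7]
tri [433.7  92.3  69.5] 1.3
tri [455.5 -56.3  69.3] 1.5
tri [ 477.2 -204.1   68.1] 0.9
```

View pics/c0.png

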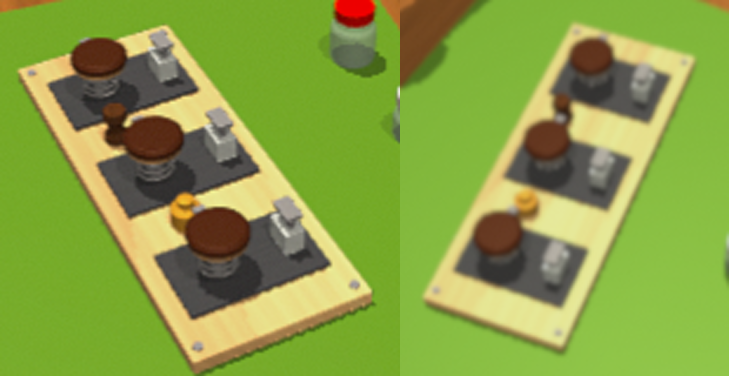

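The triangulated heights are low because the view bias differs between the cameras, but the depth heights agree at about 80 mm. The middle pad is near (457,-64) and the board yaw is about +8.5°. I'll go above the board and look from the wrist camera.

Emit:
{"op": "arm_command", "data": {
  "increments": [
    [[0, 0, 34.7], [124, -630, 30], 1],
    [[0, 0, 34.7], [124, -630, 30], 1],
    [[0, 0, 34.7], [124, -630, 30], 1],
    [[0, 0, 34.7], [124, -630, 30], 1],
    [[0, 0, 34.7], [124, -630, 30], 1]
  ]
}}

```text
clock: 0.6
position: [324.1, 313.3, 242.3]
ee_rot: [-0.705, -0.052, 0.705, -0.054]
contact_force: [0.4, 0.2, -0.0]
gripper_width: 12.4
```

Emit:
{"op": "arm_command", "data": {
  "increments": [
    [[0, 0, 0], [76, -383, 18], 1],
    [[0, 0, 0], [76, -383, 18], 1],
    [[0, 0, 0], [76, -383, 18], 1],
    [[0, 0, 0], [76, -383, 18], 1],
    [[0, 0, 0], [76, -383, 18], 1]
  ]
}}

```text
clock: 1.1
position: [372.1, 68.5, 254.0]
ee_rot: [0.705, 0.053, -0.705, 0.054]
contact_force: [1.5, -0.1, -0.8]
gripper_width: -0.2
```

Emit:
{"op": "arm_command", "data": {
  "increments": [
    [[0, 0, 0], [25, -133, 6], 1],
    [[0, 0, 0], [25, -133, 6], 1],
    [[0, 0, 0], [25, -133, 6], 1],
    [[0, 0, 0], [25, -133, 6], 1],
    [[0, 0, 0], [25, -133, 6], 1]
  ]
}}

```text
clock: 1.6
position: [396.7, -65.3, 259.6]
ee_rot: [-0.705, -0.052, 0.705, -0.053]
contact_force: [0.8, 0.3, -0.2]
gripper_width: -0.1
```

```bash
python3 - <<'E'
from h import *
s,im,d=snap('wrist','w0');np.save('pics/w0s.npy',np.r_[s['position'],s['ee_rot']]);print(s['clock'],s['position'],s['ee_rot'],s['contact_force'],s['gripper_width'])
E
```

```text
1.6 [396.69084388 -65.25897979 259.57976646] [-0.7048905  -0.05191031  0.70540232 -0.05331306] [ 0.83157822  0.28459294 -0.23711577] -0.08591047550442976
```

View pics/w0.png

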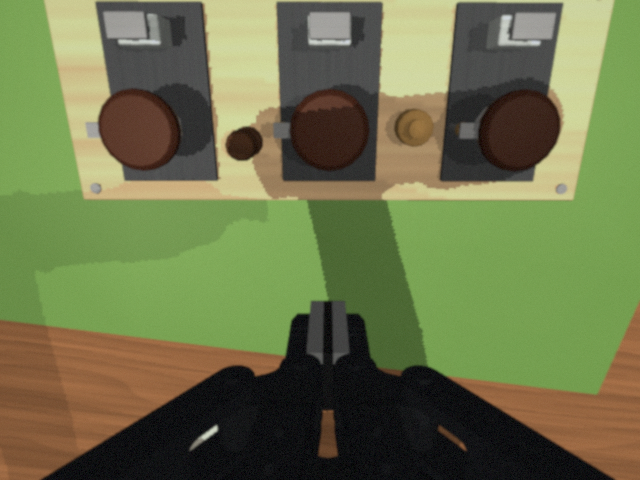

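The wrist view shows all the pads at (138,129), (329,129) and (519,130). The tags are at about (125,24), (329,25) and (533,26). The burnisher is at (243,143) and the weight at (415,127), both clear of the pads.

```bash
python3 - <<'E'
from h import *
im=cv2.imread('pics/w0.png');d=np.load('pics/w0.npy');v=np.load('pics/w0s.npy')
C=cam('wrist',{'position':v[:3],'ee_rot':v[3:]})
ys,xs=np.mgrid[0:200,0:640];P=withd(np.c_[xs.ravel(),ys.ravel()],C,d).reshape(200,640,3)
hs=cv2.cvtColor(im,cv2.COLOR_BGR2HSV)[:200]
for name,pts,z,hw in(('pad',[(138,129),(329,129),(519,130)],80,50),('tag',[(125,24),(329,25),(533,26)],72,35)):
  res=[]
  for u,w in pts:
    m=np.zeros((200,640),np.uint8)
    y0=max(0,w-hw);x0=u-hw
    sub=np.s_[y0:w+hw,x0:u+hw]; m[sub]=(np.abs(P[sub][...,2]-z)<6)
    if name=='pad': m&=(hs[...,1]>90).astype(np.uint8)
    n,L,st,ce=cv2.connectedComponentsWithStats(m); k=1+st[1:,4].argmax(); sel=L==k
    c=ce[k]; q=onz([c],C,z)[0]; res.append(q)
    ext=onz([(st[k][0],c[1]),(st[k][0]+st[k][2],c[1])],C,z)
    print(name,st[k],'onz',q.round(1),'depthmean',P[sel].mean(0).round(1),'width',np.linalg.norm(ext[1]-ext[0]).round(1))
  res=np.array(res);dv=res[0]-res[2];print('len',np.linalg.norm(dv),'yaw',np.degrees(np.arctan2(-dv[0],dv[1])))
  globals()[name]=res
print(tag-pad)
z=R.from_quat(v[3:]).as_matrix();print(z.round(3))
E
```

```text
pad [  98   89   81   81 5056] onz [435.9  87.5  80. ] depthmean [435.6  87.6  79.8] width 62.7
pad [ 291   89   78   82 4976] onz [457.5 -58.5  80. ] depthmean [457.3 -58.5  80. ] width 60.4
pad [ 479   89   82   82 5074] onz [ 479.5 -204.6   80. ] depthmean [ 479.3 -204.6   80.1] width 63.8
len 295.33875885839376 yaw 8.489074579715986
tag [ 103   11   47   28 1197] onz [508.5  99.9  72. ] depthmean [508.5  99.9  72. ] width 34.4
tag [ 309   12   42   28 1132] onz [530.1 -47.6  72. ] depthmean [530.1 -47.6  72.3] width 30.8
tag [ 510   12   46   28 1190] onz [ 552.5 -195.2   72. ] depthmean [ 552.4 -195.1   72.3] width 33.9
len 298.3977727019112 yaw 8.488541726943792
[[72.58763588 12.38910366 -8.        ]
 [72.63624347 10.89412919 -8.        ]
 [73.0364653   9.36319463 -8.        ]]
[[-0.001  0.148 -0.989]
 [-0.002 -0.989 -0.148]
 [-1.     0.002  0.001]]
```

The pad spacing, height and yaw (8.49°) check out. I'll press the middle pad first and go to just above it.

Emit:
{"op": "arm_command", "data": {
  "increments": [
    [[0, 0, 0], [61, 7, 0], 1],
    [[0, 0, 0], [61, 7, -40], 1],
    [[0, 0, 0], [61, 7, -85], 1],
    [[0, 0, 0], [61, 7, -130], 1],
    [[0, 0, 0], [61, 7, -160], 1]
  ]
}}

```text
clock: 2.15
position: [456.0, -56.0, 96.8]
ee_rot: [-0.703, -0.054, 0.707, -0.055]
contact_force: [-1.3, -0.1, 0.2]
gripper_width: -0.0
```

Emit:
{"op": "arm_command", "data": {
  "increments": [
    [[0, 0, 0], [0, 0, -10], 1],
    [[0, 0, 0], [0, 0, -13], 1],
    [[0, 0, 0], [0, 0, -13], 1],
    [[0, 0, 0], [0, 0, -13], 1],
    [[0, 0, 0], [0, 0, -13], 1]
  ]
}}

```text
clock: 2.65
position: [456.8, -55.5, 85.0]
ee_rot: [-0.704, -0.054, 0.706, -0.055]
contact_force: [0.5, 0.2, -0.0]
gripper_width: 0.2
```

Emit:
{"op": "arm_command", "data": {
  "increments": [
    [[0, 0, 0], [0, -2, -4], 1],
    [[0, 0, 0], [0, -2, -8], 1],
    [[0, 0, 0], [0, -2, -10], 1],
    [[0, 0, 0], [0, -2, -10], 1],
    [[0, 0, 0], [0, -2, -10], 1]
  ]
}}

```text
clock: 3.15
position: [457.5, -57.5, 75.4]
ee_rot: [-0.705, -0.054, 0.705, -0.055]
contact_force: [1.1, -0.4, 4.6]
gripper_width: -0.1
```

Emit:
{"op": "arm_command", "data": {
  "increments": [
    [[0, 0, 0], [0, 0, -3], 1],
    [[0, 0, 0], [0, 0, -5], 1],
    [[0, 0, 0], [0, 0, -5], 1],
    [[0, 0, 0], [0, 0, -5], 1],
    [[0, 0, 0], [0, 0, -5], 1]
  ]
}}

```text
clock: 3.65
position: [457.6, -57.5, 70.9]
ee_rot: [-0.705, -0.054, 0.705, -0.055]
contact_force: [-0.5, -0.5, 7.5]
gripper_width: 0.3
```

Emit:
{"op": "arm_command", "data": {
  "increments": [
    [[0, 0, 0], [0, 0, -1], 1],
    [[0, 0, 0], [0, 0, -1], 1],
    [[0, 0, 0], [0, 0, -1], 1],
    [[0, 0, 0], [0, 0, -1], 1],
    [[0, 0, 0], [0, 0, -1], 1]
  ]
}}

```text
clock: 4.15
position: [457.6, -57.6, 70.5]
ee_rot: [-0.705, -0.054, 0.705, -0.056]
contact_force: [-2.2, 1.3, 7.3]
gripper_width: 0.1
```

Emit:
{"op": "arm_command", "data": {
  "increments": [
    [[0, 0, 0], [0, 0, 20], 1],
    [[0, 0, 0], [0, 0, 50], 1],
    [[0, 0, 0], [-22, 146, 60], 1],
    [[0, 0, 0], [-22, 146, 60], 1],
    [[0, 0, 0], [-22, 146, 60], 1]
  ]
}}

```text
clock: 4.65
position: [434.4, 89.3, 130.3]
ee_rot: [-0.705, -0.053, 0.706, -0.055]
contact_force: [1.3, 0.4, -0.3]
gripper_width: 0.1
```

Emit:
{"op": "arm_command", "data": {
  "increments": [
    [[0, 0, 0], [0, 0, 0], 1],
    [[0, 0, 0], [0, 0, 0], 1],
    [[0, 0, 0], [0, 0, 0], 1],
    [[0, 0, 0], [0, 0, 0], 1],
    [[0, 0, 0], [0, 0, 0], 1]
  ]
}}

```text
clock: 5.15
position: [434.3, 88.1, 130.0]
ee_rot: [-0.704, -0.052, 0.706, -0.054]
contact_force: [-0.0, -0.0, -0.5]
gripper_width: -0.2
```

Now the left pad.

Emit:
{"op": "arm_command", "data": {
  "increments": [
    [[0, 0, 0], [1, 1, -30], 1],
    [[0, 0, 0], [1, 1, -45], 1],
    [[0, 0, 0], [1, 1, -55], 1],
    [[0, 0, 0], [1, 1, -55], 1],
    [[0, 0, 0], [1, 1, -55], 1]
  ]
}}

```text
clock: 5.65
position: [434.6, 87.9, 75.3]
ee_rot: [-0.703, -0.051, 0.707, -0.055]
contact_force: [-2.5, -2.9, 4.3]
gripper_width: -0.1
```

Emit:
{"op": "arm_command", "data": {
  "increments": [
    [[0, 0, 0], [0, 0, -2], 1],
    [[0, 0, 0], [0, 0, -3], 1],
    [[0, 0, 0], [0, 0, -4], 1],
    [[0, 0, 0], [0, 0, -5], 1],
    [[0, 0, 0], [0, 0, -5], 1]
  ]
}}

```text
clock: 6.15
position: [434.7, 87.7, 71.7]
ee_rot: [-0.704, -0.051, 0.707, -0.054]
contact_force: [-3.3, 0.6, 9.0]
gripper_width: 0.0
```

Emit:
{"op": "arm_command", "data": {
  "increments": [
    [[0, 0, 0], [0, 0, -2], 1],
    [[0, 0, 0], [0, 0, -2], 1],
    [[0, 0, 0], [0, 0, -2], 1],
    [[0, 0, 0], [0, 0, -2], 1],
    [[0, 0, 0], [0, 0, -2], 1]
  ]
}}

```text
clock: 6.65
position: [434.7, 87.6, 71.2]
ee_rot: [-0.704, -0.051, 0.706, -0.054]
contact_force: [-5.0, 1.6, 9.5]
gripper_width: 0.3
```

Emit:
{"op": "arm_command", "data": {
  "increments": [
    [[0, 0, 0], [0, 0, 20], 1],
    [[0, 0, 0], [0, 0, 60], 1],
    [[0, 0, 0], [45, -294, 60], 1],
    [[0, 0, 0], [45, -294, 60], 1],
    [[0, 0, 0], [45, -294, 60], 1]
  ]
}}

```text
clock: 7.15
position: [458.2, -62.0, 132.5]
ee_rot: [-0.705, -0.052, 0.705, -0.055]
contact_force: [0.8, 0.0, 1.0]
gripper_width: -0.1
```

```bash
python3 -c "
from h import *
s=readout.read_state();print(s['position'])"
```

```text
[458.22031403 -61.99224956 132.51809926]
```

Emit:
{"op": "arm_command", "data": {
  "increments": [
    [[0, 0, 0], [22, -145, 0], 1],
    [[0, 0, 0], [22, -145, 0], 1],
    [[0, 0, 0], [22, -145, 0], 1],
    [[0, 0, 0], [22, -145, -20], 1],
    [[0, 0, 0], [22, -145, -40], 1]
  ]
}}

```text
clock: 7.65
position: [480.9, -209.3, 92.9]
ee_rot: [0.706, 0.05, -0.704, 0.053]
contact_force: [0.3, 0.5, -0.5]
gripper_width: 0.2
```

Emit:
{"op": "arm_command", "data": {
  "increments": [
    [[0, 0, 0], [0, 0, -8], 1],
    [[0, 0, 0], [0, 0, -14], 1],
    [[0, 0, 0], [0, 0, -18], 1],
    [[0, 0, 0], [0, 0, -18], 1],
    [[0, 0, 0], [0, 0, -18], 1]
  ]
}}

```text
clock: 8.15
position: [481.4, -209.2, 75.8]
ee_rot: [0.707, 0.051, -0.704, 0.054]
contact_force: [-1.7, -1.5, 1.9]
gripper_width: 0.3
```

Emit:
{"op": "arm_command", "data": {
  "increments": [
    [[0, 0, 0], [0, 0, -2], 1],
    [[0, 0, 0], [0, 0, -4], 1],
    [[0, 0, 0], [0, 0, -4], 1],
    [[0, 0, 0], [0, 0, -4], 1],
    [[0, 0, 0], [0, 0, -4], 1]
  ]
}}

```text
clock: 8.65
position: [481.6, -209.2, 72.0]
ee_rot: [0.707, 0.051, -0.704, 0.054]
contact_force: [-0.8, 0.4, 3.2]
gripper_width: 0.0
```

Emit:
{"op": "arm_command", "data": {
  "increments": [
    [[0, 0, 0], [0, 0, -2], 1],
    [[0, 0, 0], [0, 0, -2], 1],
    [[0, 0, 0], [0, 0, -2], 1],
    [[0, 0, 0], [0, 0, -2], 1],
    [[0, 0, 0], [0, 0, -2], 1]
  ]
}}

```text
clock: 9.15
position: [481.6, -209.1, 69.9]
ee_rot: [0.707, 0.051, -0.704, 0.054]
contact_force: [-0.6, -0.1, 2.6]
gripper_width: 0.2
```

Emit:
{"op": "arm_command", "data": {
  "increments": [
    [[0, 0, 0], [0, 0, 20], 1],
    [[0, 0, 0], [0, 0, 60], 1],
    [[0, 0, 0], [-40, 60, 110], 1],
    [[0, 0, 0], [-84, 145, 160], 1],
    [[0, 0, 0], [-84, 145, 180], 1]
  ]
}}

```text
clock: 9.65
position: [417.2, -101.6, 214.0]
ee_rot: [0.706, 0.05, -0.704, 0.053]
contact_force: [0.8, 0.6, 0.3]
gripper_width: 0.0
```

Emit:
{"op": "arm_command", "data": {
  "increments": [
    [[0, 0, 0], [0, 0, 0], 1],
    [[0, 0, 0], [0, 0, 0], 1],
    [[0, 0, 0], [0, 0, 0], 1],
    [[0, 0, 0], [0, 0, 0], 1],
    [[0, 0, 0], [0, 0, 0], 1]
  ]
}}

```text
clock: 10.15
position: [417.2, -102.3, 212.9]
ee_rot: [-0.705, -0.05, 0.705, -0.052]
contact_force: [-0.7, 0.6, -0.4]
gripper_width: -0.2
```

```bash
python3 - <<'E'
from h import *
s,im,d=snap('wrist','w1');print(s['clock'],s['position'],s['contact_force'])
C=cam('wrist',s)
ys,xs=np.mgrid[0:220,0:640];P=withd(np.c_[xs.ravel(),ys.ravel()],C,d).reshape(220,640,3)
# board coords relative to middle pad; board axes yaw 8.49
a=np.radians(8.49);ex=np.array([np.cos(a),np.sin(a)]);ey=np.array([-np.sin(a),np.cos(a)])
q=P[...,:2]-[457.5,-58.5];bx=q@ex;by=q@ey
for n,o in(('L',148.5),('M',0),('R',-148.5)):
    m=(abs(bx)<4)&(by-o>34)&(by-o<46);z=P[...,2][m]
    print(n,'pad',np.median(P[...,2][(np.hypot(bx,by-o)<15)]).round(1),'collar z prof',[(k,np.percentile(P[...,2][(abs(bx)<4)&(abs(by-o-k)<1)],[20,50,80]).round(1)) for k in range(33,50,2)])
    print('  tag z',np.median(P[...,2][(abs(bx-74)<5)&(abs(by-o)<8)]).round(1))
cv2.imwrite('pics/w1c.png',im[:220])
E
```

```text
10.15 [ 417.1533929  -102.28223533  212.86858869] [-0.69867113  0.60565079 -0.37308453]Traceback (most recent call last):
  File "<stdin>", line 10, in <module>
    return _quantile_unchecked(
        a, q, axis, out, overwrite_input, method, keepdims, weights)
    return _ureduce(a,
                    func=_quantile_ureduce_func,
    ...<5 lines>...
                    overwrite_input=overwrite_input,
                    method=method)
    r = func(a, **kwargs)
    result = _quantile(arr,
                       quantiles=q,
    ...<2 lines>...
                       out=out,
                       weights=wgt)
    slices_having_nans = np.isnan(arr[-1, ...])
                                  ~~~^^^^^^^^^
IndexError: index -1 is out of bounds for axis 0 with size 0
```

```bash
python3 - <<'E'
from h import *
im=cv2.imread('pics/w1.png');cv2.imwrite('pics/w1c.png',cv2.resize(im[:300],(800,375)))
E
```

```text
(no output)
```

View pics/w1c.png

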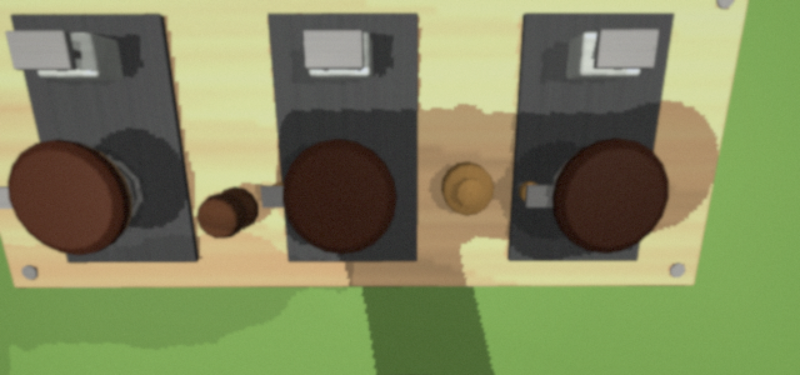

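The pads are back up and the weight and burnisher are in place; the ears hide the collars from above. The forces at about 9–10 mm were middle 7.4 N, left 9.5 N and right about 2.9 N, so the right pad is softest. The left pad only went about 8.8 mm, so I'll top it up to a full centimetre before marking.

Emit:
{"op": "arm_command", "data": {
  "increments": [
    [[0, 0, 0], [19, 191, -60], 1],
    [[0, 0, 0], [19, 191, -60], 1],
    [[0, 0, 0], [19, 191, -60], 1],
    [[0, 0, 0], [19, 191, -60], 1],
    [[0, 0, 0], [19, 191, -60], 1]
  ]
}}

```text
clock: 10.7
position: [436.4, 92.2, 151.0]
ee_rot: [-0.704, -0.051, 0.706, -0.055]
contact_force: [-0.1, -0.2, 0.9]
gripper_width: 0.1
```

Emit:
{"op": "arm_command", "data": {
  "increments": [
    [[0, 0, 0], [0, 0, -40], 1],
    [[0, 0, 0], [0, 0, -60], 1],
    [[0, 0, 0], [0, 0, -68], 1],
    [[0, 0, 0], [0, 0, -68], 1],
    [[0, 0, 0], [0, 0, -68], 1]
  ]
}}

```text
clock: 11.2
position: [437.3, 92.1, 83.7]
ee_rot: [-0.705, -0.051, 0.706, -0.054]
contact_force: [-0.1, -0.1, 0.4]
gripper_width: -0.0
```

Emit:
{"op": "arm_command", "data": {
  "increments": [
    [[0, 0, 0], [-1, -3, -5], 1],
    [[0, 0, 0], [-1, -3, -10], 1],
    [[0, 0, 0], [-1, -3, -13], 1],
    [[0, 0, 0], [-1, -3, -14.5], 1],
    [[0, 0, 0], [-1, -3, -14.5], 1]
  ]
}}

```text
clock: 11.7
position: [437.5, 89.3, 70.5]
ee_rot: [0.706, 0.051, -0.705, 0.055]
contact_force: [-0.6, -1.1, 10.8]
gripper_width: 0.4
```

Emit:
{"op": "arm_command", "data": {
  "increments": [
    [[0, 0, 0], [0, 0, -0.5], 1],
    [[0, 0, 0], [0, 0, -0.5], 1],
    [[0, 0, 0], [0, 0, -0.5], 1],
    [[0, 0, 0], [0, 0, -0.5], 1],
    [[0, 0, 0], [0, 0, -0.5], 1]
  ]
}}

```text
clock: 12.2
position: [437.6, 89.2, 71.2]
ee_rot: [0.706, 0.052, -0.704, 0.055]
contact_force: [-2.7, 0.4, 9.5]
gripper_width: -0.1
```

Emit:
{"op": "arm_command", "data": {
  "increments": [
    [[0, 0, 0], [0, 0, 30], 1],
    [[0, 0, 0], [0, 0, 70], 1],
    [[0, 0, 0], [118, -285, 70], 1],
    [[0, 0, 0], [118, -285, 70], 1],
    [[0, 0, 0], [118, -285, 70], 1]
  ]
}}

```text
clock: 12.7
position: [495.5, -50.4, 141.8]
ee_rot: [0.706, 0.052, -0.704, 0.055]
contact_force: [0.7, 0.8, -0.6]
gripper_width: 0.1
```

Now the right tag, at about (552.7, -196).

Emit:
{"op": "arm_command", "data": {
  "increments": [
    [[0, 0, 0], [57, -145.5, 0], 1],
    [[0, 0, 0], [57, -145.5, 0], 1],
    [[0, 0, 0], [57, -145.5, 0], 1],
    [[0, 0, 0], [57, -145.5, -10], 1],
    [[0, 0, 0], [57, -145.5, -40], 1]
  ]
}}

```text
clock: 13.2
position: [554.7, -198.1, 103.3]
ee_rot: [0.709, 0.051, -0.702, 0.055]
contact_force: [0.3, 0.1, -0.9]
gripper_width: 0.0
```

Emit:
{"op": "arm_command", "data": {
  "increments": [
    [[0, 0, 0], [0, 0, -10], 1],
    [[0, 0, 0], [0, 0, -20], 1],
    [[0, 0, 0], [0, 0, -22], 1],
    [[0, 0, 0], [0, 0, -22], 1],
    [[0, 0, 0], [0, 0, -22], 1]
  ]
}}

```text
clock: 13.7
position: [555.4, -197.8, 82.3]
ee_rot: [0.709, 0.051, -0.701, 0.055]
contact_force: [0.4, 0.5, 0.1]
gripper_width: 0.1
```

Emit:
{"op": "arm_command", "data": {
  "increments": [
    [[0, 0, 0], [-2.5, 2, -4], 1],
    [[0, 0, 0], [-2.5, 2, -8], 1],
    [[0, 0, 0], [-2.5, 2, -13], 1],
    [[0, 0, 0], [-2.5, 2, -18], 1],
    [[0, 0, 0], [-2.5, 2, -18], 1]
  ]
}}

```text
clock: 14.2
position: [553.0, -195.7, 63.8]
ee_rot: [0.709, 0.051, -0.701, 0.055]
contact_force: [-0.3, 0.4, -0.6]
gripper_width: 0.1
```

Emit:
{"op": "arm_command", "data": {
  "increments": [
    [[0, 0, 0], [0, 0, -3], 1],
    [[0, 0, 0], [0, 0, -6], 1],
    [[0, 0, 0], [0, 0, -7], 1],
    [[0, 0, 0], [0, 0, -8], 1],
    [[0, 0, 0], [0, 0, -8], 1]
  ]
}}

```text
clock: 14.7
position: [553.3, -195.8, 57.8]
ee_rot: [0.709, 0.051, -0.701, 0.056]
contact_force: [-4.4, 2.9, 14.0]
gripper_width: -0.1
```

The tool met 14 N at z=57.8, which matches the stop at 58. I'll back off and look.

Emit:
{"op": "arm_command", "data": {
  "increments": [
    [[0, 0, 0], [0, 0, 20], 1],
    [[0, 0, 0], [0, 0, 60], 1],
    [[0, 0, 0], [-50, 40, 110], 1],
    [[0, 0, 0], [-100, 80, 150], 1],
    [[0, 0, 0], [-155, 130, 190], 1]
  ]
}}

```text
clock: 15.2
position: [456.3, -116.7, 202.1]
ee_rot: [0.709, 0.051, -0.701, 0.055]
contact_force: [0.1, 1.8, 0.4]
gripper_width: -0.2
```

Emit:
{"op": "arm_command", "data": {
  "increments": [
    [[0, 0, 0], [-5, 5, 5], 1],
    [[0, 0, 0], [-5, 5, 5], 1],
    [[0, 0, 0], [-5, 5, 5], 1],
    [[0, 0, 0], [-5, 5, 5], 1],
    [[0, 0, 0], [-5, 5, 5], 1]
  ]
}}

```text
clock: 15.7
position: [451.6, -112.2, 205.7]
ee_rot: [0.708, 0.05, -0.702, 0.055]
contact_force: [0.6, -0.1, 0.7]
gripper_width: 0.4
```

```bash
python3 - <<'E'
from h import *
s,im,d=snap('wrist','w2');print(s['clock'],s['position'],s['contact_force'])
C=cam('wrist',s)
ys,xs=np.mgrid[0:220,0:640];P=withd(np.c_[xs.ravel(),ys.ravel()],C,d).reshape(220,640,3)
for n,t,p in(('L',(508.4,100.8),(435.6,89)),('M',(530.5,-47.5),(457.5,-58.7)),('R',(552.7,-195.9),(479.7,-206))):
    f=lambda c,r:np.median(P[...,2][np.hypot(P[...,0]-c[0],P[...,1]-c[1])<r]).round(1)
    print(n,'tag z',f(t,5),'pad z',f(p,15))
_,b,_=snap('side','d1')
a=cv2.resize(im[:240],(640,240));c=cv2.resize(b[200:370,200:400],(400,340),interpolation=2);o=np.zeros((580,640,3),np.uint8);o[:240]=a;o[240:,:400]=c
cv2.imwrite('pics/f.png',o)
E
```

```text
15.7 [ 451.56455769 -112.17190217  205.7352937 ] [ 0.59625672 -0.14720306  0.74327519]
L tag z 72.1 pad z 80.1
M tag z 72.3 pad z 80.3
R tag z 58.6 pad z 80.6
```

View pics/f.png

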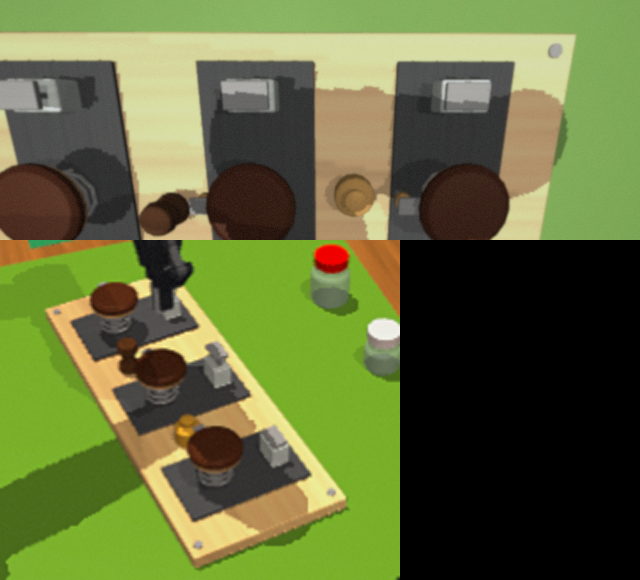

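The picture shows the right tag down on its guide block at (465,95), with the other two tags up, the pads back up, and the burnisher and weight where they were. Depth gives tag heights of 72.1, 72.3 and 58.6 mm, where the pad readings run 0.1–0.6 mm high.

```bash
python3 -c "
from bench import arm;print(arm.job_done())"
```

```text
the job is handed in; nothing more can be done
None
```

I pressed all three pads with the shut fingertips, found the right pad clearly softest, pushed its tag fully down and handed the job in at about 16 s.

| Pad | Pressed (mm) | Force (N) |
|---|---|---|
| Middle | 9.5 | 7.4 |
| Left | about 9 (peak about 9.5) | 9.5–10.8 |
| Right | 10 | about 2.9 |

- **Tags:** the right tag met its stop with 14 N at a tool height of 57.8 mm. Afterwards the depth picture showed it at 58.6 mm (58 expected), with the left at 72.1 mm and the middle at 72.3 mm, both still up.
- **Pads and loose things:** all pads were back at about 80 mm. The burnisher, weight, jar and pot looked unmoved. The arm stayed well away from the awl, mallet and clamp, and I did not check them again at the end.
- **What disagreed or could not be checked:**
  - The scene and side cameras differed by about 8 mm on the pad positions, so I used the close wrist view.
  - The collars are hidden under the pads' ears from above, so the travel figures come from tool height, not from the collars.
  - The left pad's first press went only about 8.8 mm, so I pressed it again before marking. It briefly read 70.5 mm, then settled at the same 71.2 mm.
  - Partway down the tag, one force reading was about zero while the tool stood still. I put that down to friction relaxing.

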